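# Feed the sample cups into the reader slot

## Task

Gently push the three sealed sample cups along the tray with the fingertips, one at a time through the narrow gate into the reader's slot: first the red-lidded cup, then the yellow, then the green, each wholly past the gate line, so that they stand in single file in the slot. Only push the cups: do not grip, lift or tip them, and leave the food and glassware where they are.

Things in the scene. Friction and masses are not known exactly. Their poses are not given: they have to be found in the camera images.
- tray: white fixed loading tray, blue walls. Origin on the bench surface below its centre line; +y points through the gate into the slot, x across, z up. Flat floor 8 mm above the bench. Inside: x = -115 to 115 mm, from y = -188 mm; walls 8 mm thick, 16 mm above the floor. From y = 0 two walls run in at 45 degrees from x = +-115 mm to the gate at x = 0, y = 90 mm
- gate (a point): middle of the gate line (black stripe) on the tray floor, 90 mm along the tray's +y; axes as the tray's. The gate is a gap 52 mm wide between two black posts, 14 mm thick, 26 mm above the floor. Beyond it is the slot: a straight open-topped channel 52 mm wide, same floor, walls 16 mm high, room for the three cups in single file
- slot_end (a point): middle of the slot's closed far end, on the tray floor, 155 mm beyond the gate. A white reader head (130 mm wide, 100 mm long, 75 mm above the bench) stands just beyond it
- red_cup: loose sealed sample cup with a red lid on a pale grey shell, an upright round disc 40 mm in diameter and 24 mm high, about 60 g, smooth plastic that slides easily on the enamel floor (friction about 0.25); origin at the centre of its underside, z up
- yellow_cup: loose sealed sample cup with a yellow lid on a pale grey shell, an upright round disc 40 mm in diameter and 24 mm high, about 60 g, smooth plastic that slides easily on the enamel floor (friction about 0.25); origin at the centre of its underside, z up
- green_cup: loose sealed sample cup with a green lid on a pale grey shell, an upright round disc 40 mm in diameter and 24 mm high, about 60 g, smooth plastic that slides easily on the enamel floor (friction about 0.25); origin at the centre of its underside, z up
- potato_half: half a potato lying cut face down in the tray behind the cups: tan dome 52 mm across, 28 mm high; origin at the centre of its underside; bystander
- carrot_chunk: short orange piece of carrot standing in the tray behind the cups: 32 mm across, 26 mm high; origin at the centre of its underside; bystander
- carrot: whole orange carrot with a green stub, lying on the bench to the left, 160 mm long, 36 mm thick; origin at the centre of its underside; bystander
- beaker: empty glass beaker on the bench to the right, 68 mm across, 90 mm high; origin at the centre of its underside; bystander
- amber_bottle: closed amber bottle with white cap standing on the bench to the far right, 56 mm across, 120 mm high; origin at the centre of its underside; bystander
- petri: closed clear round dish with a dark red content, on the bench to the far left, 90 mm across, 16 mm high; origin at the centre of its underside; bystander
Things that resemble listed ones, but are neither listed nor needed, are in the scene too. What is shaped like the red_cup but blue is not meant.

How it is judged:
By the outcome, as a careful person would: the job done as asked, in the order asked, and still so for the second after the job is handed in, with the robot touching nothing.
It also fails if it takes over 58 s, if anything falls off the work surface, if the arm or the gripper's body presses on something with over 40 N, if the wrist force passes 120 N, or if a joint passes its speed limit or range.

## Robot

A 6-joint arm with a two-finger parallel gripper is mounted at the origin on the work surface. World frame = base frame: x ahead of the robot, y to its left, z up, the work surface at z = 0. Lengths are in mm, angles in degrees, forces in N, time in s.
With the tool pointing down it reaches from about 350 to 850 mm from the base axis. Payload 8.1 kg.
Tool frame: the origin (TCP) lies between the finger pads; the fingertips stand 22 mm ahead of it and the grasp point (between the pads) lies 3 mm ahead of it (r.nose_length is the z of the fingertips in the tool frame, in mm); z points along the fingers, x is the direction in which the jaws open and shut, and the axes are right-handed (so a half turn about z gives the same grasp; the last joint's range is limited). The gripper opens to 85 mm and grips with 20 to 120 N. Pads are 22 mm wide; open, the fingers measure 114 mm over their backs; the gripper's body (76 mm by 85 mm) begins 54 mm behind the grasp point. The pads swing forward as they close: fully open they stand 13 mm farther back than shut.
Start: joints at [66.784, 7.471, 85.268, -0, 87.261, -4.893], TCP at [188.605, 569.591, 253.292] pointing down, gripper open.
Joint ranges: [-169.43, 169.43], [-51.17, 129.36], [1.28, 143.12], [-76.62, 256.62], [0, 156.53], [-152.29, 152.29]. Speed limits (degrees/s): [136.94, 136.94, 159.86, 180, 180, 180].

## Interface

Orientations are given as [roll, pitch, yaw] about the fixed x, y, z axes, in that order (R = Rz(yaw) Ry(pitch) Rx(roll)).
In Python, from bench import r gives the robot as it stands.
- The arm moves only by the shell command python3 -m jog 'ROWS' [FORCE]. ROWS is JSON, a list of rows, each a list of 5 numbers: the shift along the tool's x, y, z in m, then the turn about the tool's z in degrees, then the opening in per cent of the stroke, from 0 (shut) to 100 (fully open). A call has 1 to 8 rows; each row is the pose to reach, as a shift and turn from the pose measured when the call began, along the tool's axes at that moment; what a row does not reach only later rows make up. A row lasts 1/10 s, in which the tool goes at most 50 mm and 8.59 degrees, less where a joint would pass 70% of its speed; a pose out of reach is approached as far as the arm can. A call with a gripper value outside its range is refused whole. The fingers move at their own pace and stop on an object; FORCE is the grip in N (left out, the last holds). Time passes only in rows, so rows that repeat a pose let the fingers close. It gives the time, the measured TCP pose, the force and the opening at its end, in the units of the state.
- r.sense(): the state, without advancing time (a new reading comes with each control period).
- r.snapshot(name): name is "scene" or "top" or "wrist"; returns a dict with "image" (384x512x3 uint8, red, green, blue), "K" (3x3 intrinsics, pixels), "distortion" ([k1, k2, p1, p2, k3] as OpenCV has them; the pictures are not rectified), "T" (4x4, takes a point from camera to world coordinates); the wrist camera has in their place "tool_from_camera" (4x4, takes a point from camera to tool coordinates, whose origin is the TCP and whose axes are the tool frame's). Camera axes: x right, y down, z forward; pixel columns grow to the right and rows downward; lengths in mm; the calibration is good to about 2 mm. A picture is of the moment at which its call begins: read the wrist's pose just before it. There is no depth.
- r.hand_in(): hands the job in, once; it reports no verdict.
Trained networks look in a picture, given as the dict that the camera call returned (one of the last four; its "shot" number tells which), for a name from the list of things; names that differ only in an ending like _2 or _b are one class to them, and where a whole thing is asked for, a point or a joint stands for the part that bears it (a point fixed in the world has none). Each returns a list of dicts, best first, with "conf" (0 to 1); they miss things now and then, are a little off and sometimes report something else, mostly with a low value. They report only what shows in the picture. A call takes as long as a camera call. They do not tell look-alikes from the thing itself.
- r.search_frame(picture, label): "bbox" ([left, top, right, bottom] in pixels, round what is visible of it).
- r.pinpoint(picture, label): "uv" ([column, row] in pixels: a listed point, or the origin of a listed thing).
The state is a dict: "time": time; "joint_pos": joint angles; "qd": joint speeds; "joint_efforts": joint torques, N m; "tool_pos": TCP position; "tcp_rot": TCP orientation; "ft_force": force on the tool from outside, world axes, zero at the start; "wrist_torque": the same for the moment, N m; "finger_gap": finger opening in mm.
Only numpy, scipy, OpenCV 4.12 (cv2) and the standard library are available. Lean on these libraries where they do the work, as an engineer would, in place of code of your own. Each camera call takes 0.05 s, during which the arm holds its last target. There are 200 camera calls.

## Working session

There is one attempt and no reset: what is moved stays moved. The work goes in short steps, Python scripts to look and compute and a shell command to move; the robot and the scene stay as the last step left them, time stands still between calls to the robot, and variables do not carry over. Pictures are saved under pics/ and viewed, about 8 in all and at most 12, crops included, and the job is handed in when it is done.

```bash
mkdir -p pics
cat > h.py <<'E'
import numpy as np, cv2
from bench import r
from scipy.spatial.transform import Rotation as R
def ray(p,uv,T=None):
    T=np.array(p['T'] if T is None else T)
    u=cv2.undistortPoints(np.array([[uv]],float),np.array(p['K']),np.array(p['distortion']))[0,0]
    return T[:3,3],T[:3,:3]@np.array([u[0],u[1],1])
def hit(p,uv,z,T=None):
    o,d=ray(p,uv,T); return (o+d*(z-o[2])/d[2])[:2]
def proj(p,P):
    T=np.linalg.inv(np.array(p['T']))
    rv=cv2.Rodrigues(T[:3,:3])[0]
    return cv2.projectPoints(np.array(P,float).reshape(-1,3),rv,T[:3,3],np.array(p['K']),np.array(p['distortion']))[0][:,0]
def save(p,n): cv2.imwrite('pics/'+n+'.png',p['image'][:,:,::-1])
E
python3 - <<'E'
from h import *
np.set_printoptions(precision=1,suppress=True)
s=r.sense(); print(s['time'],s['tool_pos'],s['tcp_rot'],s['finger_gap'])
for c in ['top','scene']:
    p=r.snapshot(c); save(p,c+'0')
    for l in ['gate','slot_end','tray','red_cup','yellow_cup','green_cup','potato_half','carrot_chunk']:
        z=8 if l!='tray' else 0
        for d in r.pinpoint(p,l)[:3]: print(c,l,round(d['conf'],2),np.array(d['uv']),hit(p,d['uv'],z))
a=[cv2.imread('pics/%s0.png'%c) for c in ['top','scene']]
E
```

```text
0.0 [188.4 569.1 252.3] [-180.     0.1   71.7] 85.69896376433137
top gate 0.28 [268.5 178.2] [555.1 -59.5]
top slot_end 0.86 [193.1 185.4] [532.3 194. ]
top tray 0.74 [270.  180.8] [547.2 -64.7]
top red_cup 0.56 [257.9 237.2] [358.  -22.6]
top red_cup 0.52 [312.7 236.7] [ 358.7 -204.5]
top red_cup 0.48 [291.7 235.7] [ 362.3 -134.9]
top yellow_cup 0.68 [274.6 180.7] [546.5 -79.9]
top green_cup 0.46 [279.6 161. ] [613.4 -97.5]
top green_cup 0.35 [281.3 194.9] [ 498.5 -101.9]
top potato_half 0.76 [316.9 194.7] [ 498.5 -221.1]
top carrot_chunk 0.39 [311.1 158.6] [ 620.8 -203.8]
scene gate 0.92 [266.8 217. ] [542.5  30.3]
scene gate 0.6 [104.1 181.1] [ 624.4 -459.2]
scene gate 0.45 [237.5 208.3] [549.3 -56.2]
scene slot_end 0.9 [325.6 230.9] [518.6 191.4]
scene tray 0.61 [237.5 209.4] [547.4 -57.5]
scene tray 0.26 [231.9 188.2] [ 484.1 -107.8]
scene red_cup 0.59 [273.7 173.1] [384.9 -18.4]
scene red_cup 0.54 [242.5 161. ] [ 378.9 -125.1]
scene red_cup 0.52 [231.9 190.8] [498.9 -99.7]
scene yellow_cup 0.63 [229.9 207.3] [555.1 -77. ]
scene green_cup 0.68 [215.5 224.4] [624.  -85.3]
scene potato_half 0.5 [192.7 179.3] [ 508.  -225.2]
scene carrot_chunk 0.55 [179.7 207.7] [ 615.7 -203.8]
```

View pics/top0.png

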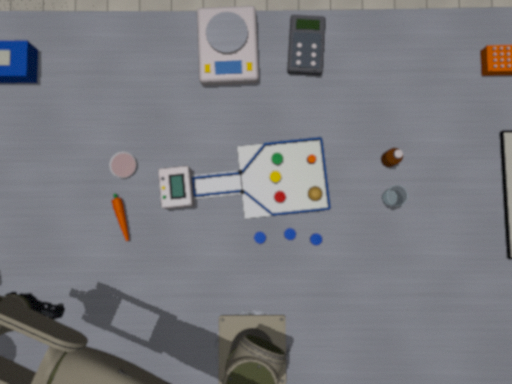

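View pics/scene0.png

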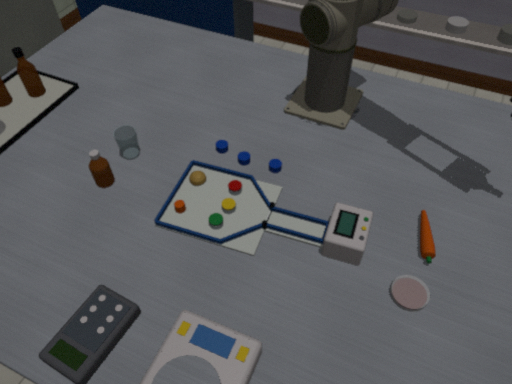

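The top view shows the cups in the tray: red at (280,197), yellow (275,177) and green (278,159). The potato is at (315,194), the carrot chunk at (311,159) and the gate near (242,182). The blue look-alikes at row 237 are outside the tray. I'll move the wrist camera over the tray for a closer look.

```bash
python3 -m jog '[[-0.467,0.525,-0.1,66,100],[-0.467,0.525,-0.1,66,100],[-0.467,0.525,-0.1,66,100],[-0.467,0.525,-0.1,66,100],[-0.467,0.525,-0.1,66,100],[-0.467,0.525,-0.1,66,100],[-0.467,0.525,-0.1,66,100],[-0.467,0.525,-0.1,66,100]]'
cat >> h.py <<'E'
def plan(x,y,z,yaw):
    "print tool-frame shift (m) and turn (deg) to world TCP pose"
    s=r.sense(); M=R.from_euler('xyz',s['tcp_rot'],degrees=True).as_matrix()
    d=M.T@(np.array([x,y,z])-s['tool_pos'])/1000
    print('t',s['time'],'at',np.round(s['tool_pos'],1),np.round(s['tcp_rot'],1),'gap',round(s['finger_gap'],1),'F',np.round(s['ft_force'],1))
    print('shift',np.round(d,4),'turn',round((s['tcp_rot'][2]-yaw+180)%360-180,1))
E
python3 -c "
from h import *
plan(540,-40,350,6)"
```

```text
time: 1.7
tool_pos: [387.3, 224.9, 310.3]
tcp_rot: [-180.0, -0.1, 5.4]
ft_force: [1.7, 1.1, 0.1]
finger_gap: 85.4
t 1.7 at [387.3 224.9 310.3] [-1.8e+02 -1.0e-01  5.4e+00] gap 85.4 F [1.7 1.1 0.1]
shift [ 0.1274  0.278  -0.0397] turn -0.6
```

```bash
python3 -m jog '[[0.127,0.278,-0.04,0,18],[0.127,0.278,-0.04,0,18],[0.127,0.278,-0.04,0,18],[0.127,0.278,-0.04,0,18],[0.127,0.278,-0.04,0,18],[0.127,0.278,-0.04,0,18],[0.127,0.278,-0.04,0,18]]'
cat >> h.py <<'E'
def wrist():
    s=r.sense(); p=r.snapshot('wrist')
    T=np.eye(4); T[:3,:3]=R.from_euler('xyz',s['tcp_rot'],degrees=True).as_matrix(); T[:3,3]=s['tool_pos']
    p['T']=T@np.array(p['tool_from_camera']); return p
E
python3 - <<'E'
from h import *
np.set_printoptions(precision=1,suppress=True)
p=wrist(); save(p,'w1'); print(p['T'],r.sense()['finger_gap'])
for l in ['gate','slot_end','red_cup','yellow_cup','green_cup','potato_half','carrot_chunk']:
    for d in r.pinpoint(p,l)[:3]: print(l,round(d['conf'],2),np.array(d['uv']),hit(p,d['uv'],8))
E
```

```text
time: 2.4
tool_pos: [541.2, -44.6, 350.5]
tcp_rot: [179.9, -0.1, 5.1]
ft_force: [-1.1, 1.1, -0.2]
finger_gap: 15.0
[[  1.    0.1   0.  534.3]
 [  0.1  -0.9  -0.3  37.8]
 [  0.    0.3  -0.9 470.7]
 [  0.    0.    0.    1. ]] 15.383234598982286
gate 0.66 [262.6  99.5] [544.5  35.9]
gate 0.29 [303.4 177.2] [626.1 -83.9]
slot_end 0.42 [229.5 177.2] [500.1 -95.1]
red_cup 0.94 [148.5 127.1] [364.4 -22.5]
red_cup 0.85 [226.1 178.3] [494.4 -97.6]
red_cup 0.75 [155.5 187.4] [ 373.2 -124.7]
yellow_cup 0.86 [266.7 173.1] [562.8 -82.3]
green_cup 0.68 [304.1 179. ] [627.8 -87. ]
potato_half 0.86 [229.3 238.4] [ 506.5 -212. ]
carrot_chunk 0.72 [292.3 239. ] [ 622.5 -203.1]
```

View pics/w1.png

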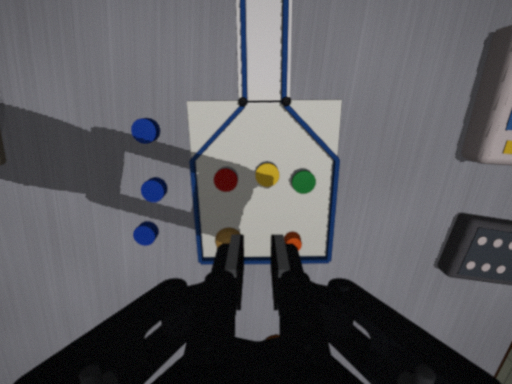

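The wrist view is clear: gate stripe from (243,101) to (287,101), red cup (226,180), yellow (267,175), green (303,181). Next I'll fit the tray's blue walls and the lid blobs.

```bash
cat >> h.py <<'E'
HUE=dict(red=(0,4,176,180),yellow=(22,35,22,35),green=(50,80,50,80))
def lids(p,z=32):
    hsv=cv2.cvtColor(p['image'],cv2.COLOR_RGB2HSV); H,S,V=cv2.split(hsv); out={}
    for k,(a,b,c,d) in HUE.items():
        m=((((H>=a)&(H<=b))|((H>=c)&(H<=d)))&(S>150)&(V>70)).astype(np.uint8)
        n,_,st,ce=cv2.connectedComponentsWithStats(m)
        out[k]=[(st[i,4],np.round(ce[i]),hit(p,ce[i],z)) for i in range(1,n) if st[i,4]>60]
    return out
E
cat > fit.py <<'E'
from h import *
from scipy.optimize import least_squares
np.set_printoptions(precision=1,suppress=True)
p=wrist(); img=p['image']
H,S,V=cv2.split(cv2.cvtColor(img,cv2.COLOR_RGB2HSV))
blue=((H>100)&(H<125)&(S>110)).astype(np.uint8); blue[:,:185]=0; blue[:,345:]=0; blue[265:]=0
dt=cv2.distanceTransform(1-blue,cv2.DIST_L2,5)
def seg(a,b,n=30): return np.linspace(a,b,n)
L=[]
for q in (1,-1):
    L+=[seg([q*119,-188],[q*119,0]),seg([q*117,3],[q*31,88]),seg([q*30,95],[q*30,245],25)]
L+=[seg([-119,-192],[-45,-192],15),seg([30,-192],[119,-192],15)]
L=np.vstack(L)
def w(P,q,z): 
    c,s=np.cos(q[2]),np.sin(q[2]); P=np.atleast_2d(P)
    return np.c_[q[0]+c*P[:,0]-s*P[:,1],q[1]+s*P[:,0]+c*P[:,1],np.full(len(P),z)]
def f(q):
    uv=proj(p,w(L,q,24)); return cv2.remap(dt,uv[:,0].astype(np.float32)[:,None],uv[:,1].astype(np.float32)[:,None],1,borderValue=5)[:,0].clip(0,6)
best=min((least_squares(f,[553+a,-54+b,np.radians(5)],x_scale=[1,1,.01],diff_step=1e-3) for a in(-6,0,6) for b in (-6,0,6)),key=lambda s:s.cost)
q=best.x; print('tray',q[:2],'yaw',np.degrees(q[2]),'rms',np.sqrt(2*best.cost/len(L)))
np.save('tray.npy',q)
c,s=np.cos(q[2]),np.sin(q[2])
print('gate',w([0,90],q,8),'end',w([0,245],q,8))
for k,v in lids(p).items():
    for a,uv,X in v: print(k,a,uv,X,'tray',np.array([[c,s],[-s,c]])@(X-q[:2]))
o=img[:,:,::-1].copy()
for P in np.vstack([proj(p,w(L,q,24)),proj(p,w([[-26,90],[26,90]],q,8)),proj(p,w([[-33,90],[33,90]],q,34))]): cv2.circle(o,tuple(int(round(v)) for v in P),0,(0,255,255),-1)
cv2.imwrite('pics/fit.png',cv2.resize(o[0:270,150:380],None,fx=2.2,fy=2.2,interpolation=0))
E
python3 fit.py
```

```text
tray [555.6 -54.7] yaw 5.513308556762728 rms 1.5894623
gate [[547.   34.9   8. ]] end [[532.1 189.2   8. ]]
red 374 [226. 183.] [494.7 -93.1] tray [-64.4 -32.4]
yellow 89 [508. 153.] [942.5   1.3] tray [390.5  18.5]
yellow 403 [267. 178.] [561.5 -77.3] tray [  3.7 -23.1]
green 362 [304. 185.] [621.7 -84.2] tray [ 63.  -35.7]
```

View pics/fit.png

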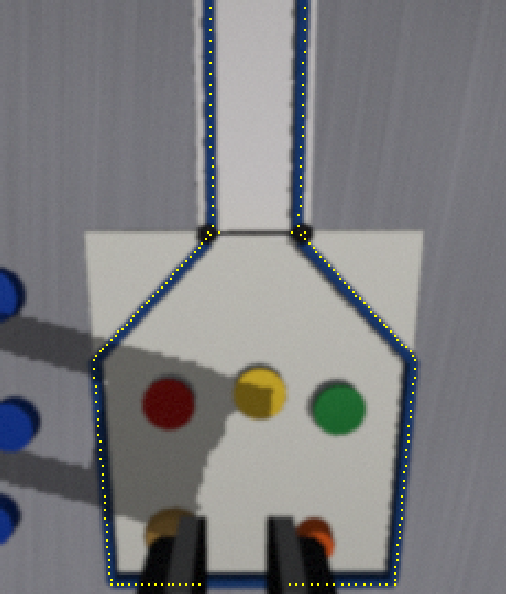

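```bash
sed -i 's/blue\[265:\]=0/blue[275:]=0/' fit.py
cat > fit2.py <<'E'
exec(open('fit.py').read().split("best=min")[0])
T0=p['T'].copy()
def setT(q):
    D=np.eye(4); D[:3,:3]=R.from_rotvec(q[3:6]).as_matrix(); D[2,3]=q[6]; p['T']=T0@D
def f7(q): setT(q); return np.r_[f(q[:3]),q[3:6]/.02,q[6]/5]
b=least_squares(f7,[555.6,-54.7,np.radians(5.5),0,0,0,0],x_scale=[1,1,.01,.01,.01,.01,2],diff_step=1e-3)
bs=[b]+[least_squares(f7,[555.6+a,-54.7+c,np.radians(5),0,k,0,0] if 0 else [555.6+a,-54.7+c,np.radians(5),k,0,0,0],x_scale=[1,1,.01,.01,.01,.01,2],diff_step=1e-3) for a in(-4,4) for c in(-6,6) for k in(-.02,.02)]
b=min(bs,key=lambda s:s.cost); q=b.x; setT(q)
print('tray',q[:2],np.degrees(q[2:6]),'dz',q[6],'rms',np.sqrt(2*b.cost/len(L)))
c,s=np.cos(q[2]),np.sin(q[2])
print('gate',w([0,90],q,8))
for k,v in lids(p).items():
    for a,uv,X in v: print(k,a,uv,X,'tray',np.array([[c,s],[-s,c]])@(X-q[:2]))
# independent: top and scene camera
for cam,lo in (('top',(225,335,130,225)),('scene',(150,335,155,250))):
    p=r.snapshot(cam); H,S,V=cv2.split(cv2.cvtColor(p['image'],cv2.COLOR_RGB2HSV))
    m=((H>100)&(H<125)&(S>100)).astype(np.uint8); k=np.zeros_like(m)
    if cam=='top': k[130:225,190:335]=1
    else:
        uv=proj(p,w([[-135,-205],[135,-205],[135,0],[45,100],[45,243],[-45,243],[-45,100],[-135,0]],q,24)); cv2.fillPoly(k,[uv.astype(np.int32)],1)
    dt=cv2.distanceTransform(1-m*k,cv2.DIST_L2,5)
    b=min((least_squares(f,[553+a,-54+e,np.radians(5.5)],x_scale=[1,1,.01],diff_step=1e-3) for a in(-8,0,8) for e in (-8,0,8)),key=lambda s:s.cost)
    t=b.x; c,s=np.cos(t[2]),np.sin(t[2]); print(cam,t[:2],np.degrees(t[2]),'rms',np.sqrt(2*b.cost/len(L)),'gate',w([0,90],t,8))
    for k,v in lids(p,).items():
        for a,uv,X in v: print(k,a,uv,X,'tray',np.array([[c,s],[-s,c]])@(X-t[:2]))
E
python3 fit2.py
```

```text
tray [555.3 -65.8] [ 5.  -0.9  0.   0. ] dz 0.0 rms 1.32175859394146
gate [[547.5  23.8   8. ]]
red 374 [226. 183.] [ 495.1 -100.9] tray [-63.1 -29.6]
yellow 89 [508. 153.] [944.6  -6.3] tray [393.   25.4]
yellow 404 [267. 178.] [562.3 -85. ] tray [  5.3 -19.7]
green 362 [303. 185.] [622.7 -91.9] tray [ 64.8 -31.9]
top [551.7 -57.2] 5.6882746511238995 rms 3.4646108 gate [[542.8  32.4   8. ]]
scene [555.2 -57.3] 5.8786786239722755 rms 0.51909804 gate [[546.   32.2   8. ]]
yellow 121 [228. 204.] [562.4 -77.2] tray [  5.1 -20.5]
yellow 101 [183. 328.] [919.5  -3.5] tray [367.9  16.2]
yellow 118 [242. 353.] [913.7 140.1] tray [376.9 159.7]
green 106 [215. 219.] [622.5 -84.1] tray [ 64.2 -33.6]
```

```bash
cat >> h.py <<'E'
Q=(555.2,-57.3,np.radians(5.9))
def t2w(x,y): c,s=np.cos(Q[2]),np.sin(Q[2]); return Q[0]+c*x-s*y,Q[1]+s*x+c*y
def w2t(X): c,s=np.cos(Q[2]),np.sin(Q[2]); return np.array([[c,s],[-s,c]])@(np.array(X)[:2]-Q[:2])
def go(x,y,z,heading=0):
    "TCP to tray x,y; heading = push direction, deg CCW from tray +y"
    plan(*t2w(x,y),z,5.9+heading); print('tray now',np.round(w2t(r.sense()['tool_pos']),1))
def look(cam='wrist'):
    p=wrist() if cam=='wrist' else r.snapshot(cam)
    for k,v in lids(p).items():
        for a,uv,X in v: 
            t=w2t(X)
            if abs(t[0])<130 and -195<t[1]<250: print(cam,k,a,uv,'tray',np.round(t,1))
    return p
E
python3 -c "
from h import *
print(r.nose_length)
go(-90.5,-69,110,-35)"
```

```text
22.0
t 3.0 at [539.5 -39.3 350.5] [-1.8e+02 -1.0e-01  5.4e+00] gap 15.6 F [ 0.1 -0.1  0.7]
shift [-0.0763  0.0892  0.2404] turn 34.5
tray now [-13.8  19.5]
```

```bash
python3 -m jog '[[-0.076,0.089,0.24,34.5,18],[-0.076,0.089,0.24,34.5,18],[-0.076,0.089,0.24,34.5,18],[-0.076,0.089,0.24,34.5,18],[-0.076,0.089,0.24,34.5,18],[-0.076,0.089,0.24,34.5,18],[-0.076,0.089,0.24,34.5,18]]'
python3 -c "
from h import *
go(-90.5,-69,44,-35); p=look(); save(p,'w2')"
```

```text
time: 3.7
tool_pos: [470.5, -134.7, 108.2]
tcp_rot: [-180.0, 0.2, -29.1]
ft_force: [0.2, 0.9, 1.0]
finger_gap: 15.4
t 3.7 at [ 470.5 -134.7  108.2] [-180.     0.2  -29.1] gap 15.4 F [0.2 0.9 1. ]
shift [ 0.0021 -0.0004  0.0641] turn -0.0
tray now [-92.2 -68.3]
wrist red 2294 [259. 149.] tray [-62.9 -29.3]
wrist yellow 2908 [337.  81.] tray [  4.4 -21.8]
wrist green 2978 [428.  42.] tray [ 64.2 -34.7]
```

View pics/w2.png

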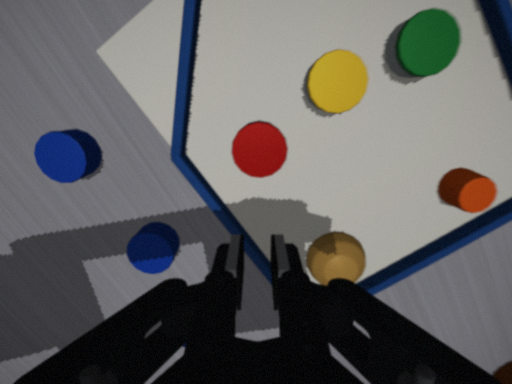

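The cups are where the earlier fits put them, and the red one at (259,149) is centred ahead of the fingers. I'll lower slightly forward, clear of the left wall, then push.

```bash
python3 -m jog '[[0.002,-0.008,0.03,0,18],[0.002,-0.008,0.064,0,18],[0.002,-0.008,0.064,0,18],[0.002,-0.014,0.064,0,18],[0.002,-0.022,0.064,0,18],[0.002,-0.030,0.064,0,18],[0.002,-0.039,0.064,0,18],[0.002,-0.048,0.064,0,18]]'
python3 -c "
from h import *
p=look(); save(p,'w3'); go(-17,21,44,-35)"
```

```text
time: 4.55
tool_pos: [498.8, -93.1, 47.7]
tcp_rot: [-179.9, -0.1, -29.1]
ft_force: [0.2, -0.1, 0.1]
finger_gap: 15.4
wrist red 3778 [257. 200.] tray [-40.5  -3.1]
wrist yellow 4401 [349. 177.] tray [  4.7 -19.7]
wrist green 4549 [469. 131.] tray [ 64.1 -33.1]
t 4.6 at [499.1 -92.1  47.5] [-1.799e+02 -1.000e-01 -2.910e+01] gap 15.2 F [ 0.5  1.4 -0.1]
shift [ 0.0061 -0.0652  0.0037] turn 0.0
tray now [-59.4 -28.9]
```

View pics/w3.png

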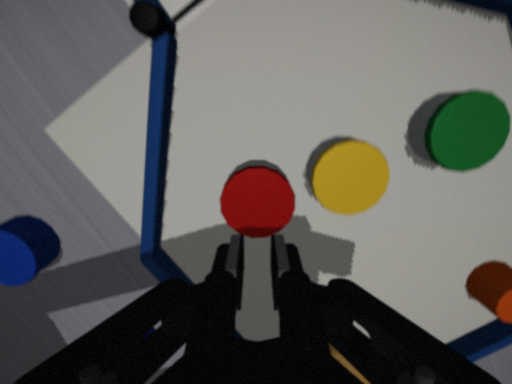

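Red sits nested between the fingertips at (257,200), with yellow clear at (349,177). I'll keep pushing red towards the gate.

```bash
python3 -m jog '[[0,-0.009,0.003,0,18],[0,-0.018,0.003,0,18],[0,-0.027,0.003,0,18],[0,-0.036,0.003,0,18],[0.001,-0.044,0.003,0,18],[0.001,-0.052,0.003,0,18],[0.002,-0.059,0.003,0,18],[0.002,-0.063,0.003,0,18]]'
python3 -m jog '[[0,0.008,0,0,18],[0,0.02,0,0,18],[0,0.02,0,0,18]]'
python3 -c "
from h import *
p=look(); go(0,10,44,0)"
```

```text
time: 5.4
tool_pos: [531.9, -37.5, 44.7]
tcp_rot: [-179.9, -0.1, -29.1]
ft_force: [-0.0, -0.7, 0.4]
finger_gap: 15.5
time: 5.7
tool_pos: [521.1, -56.6, 44.4]
tcp_rot: [-179.9, -0.0, -29.1]
ft_force: [-0.6, -0.1, -0.4]
finger_gap: 15.3
wrist red 4862 [257. 161.] tray [-2.3 48.3]
wrist yellow 3431 [340. 253.] tray [  5.4 -18.7]
wrist green 3707 [452. 216.] tray [ 63.9 -33.6]
t 5.75 at [521.5 -56.1  44.5] [-1.799e+02 -1.000e-01 -2.920e+01] gap 15.3 F [ 0.4  0.7 -0.7]
shift [ 0.0243 -0.0236  0.0006] turn -35.1
tray now [-33.4   4.6]
```

Red is at tray (-2.3, 48.3). Yellow sits close behind the fingers' lane, so I'll swing the heading to straight in an arc while pushing.

```bash
python3 -m jog '[[0,-0.012,0,0,18],[0,-0.022,0,0,18],[0.002,-0.029,0,-7,18],[0.0025,-0.035,0,-14,18],[0.0027,-0.041,0,-21,18],[0.002,-0.0485,0,-28,18],[0.002,-0.0555,0,-35,18],[0.002,-0.0555,0,-35,18]]'
python3 -c "
from h import *
p=look(); save(p,'w4'); go(0,105,44,0)"
```

```text
time: 6.55
tool_pos: [551.1, -7.1, 44.8]
tcp_rot: [-179.9, -0.2, 6.0]
ft_force: [-0.3, 0.6, -0.4]
finger_gap: 15.3
wrist red 4302 [267. 199.] tray [ 7.  84.2]
wrist yellow 374 [258. 334.] tray [ 2.9 -2.8]
wrist green 207 [350. 368.] tray [ 62.3 -31.1]
t 6.6 at [550.7  -7.6  44.7] [-1.799e+02 -1.000e-01  5.800e+00] gap 15.2 F [ 0.1  0.4 -1.1]
shift [-0.0008 -0.0551  0.0007] turn -0.1
tray now [ 0.7 49.9]
```

View pics/w4.png

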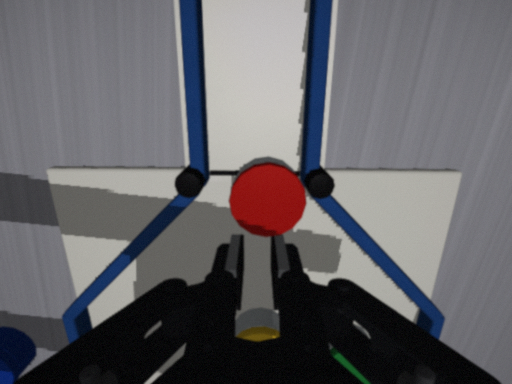

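Red ended about 7 mm right of centre, at (267,199), just touching the right post; the posts are at (190,183) and (319,183). I'll shift the cradle right to re-nest it, then ease it left through the gate.

```bash
python3 -m jog '[[0.006,0.002,0,0,18],[0.006,-0.003,0,0,18],[0.005,-0.008,0,0,18],[0.0035,-0.014,0,0,18],[0.0015,-0.020,0,0,18],[-0.001,-0.026,0,0,18],[-0.001,-0.032,0,0,18],[-0.001,-0.038,0,0,18]]'
python3 -c "
from h import *
p=look(); save(p,'w5'); go(-0.5,105,44,0)"
```

```text
time: 7.4
tool_pos: [545.7, 30.7, 44.8]
tcp_rot: [-179.9, -0.1, 5.8]
ft_force: [-0.1, -0.4, -0.5]
finger_gap: 15.5
wrist red 4238 [257. 204.] tray [  0.4 120.1]
t 7.45 at [545.7  31.4  44.8] [-1.799e+02 -1.000e-01  5.800e+00] gap 15.5 F [-0.1  1.1 -0. ]
shift [-0.0002 -0.0158  0.0008] turn -0.1
tray now [-0.3 89.2]
```

View pics/w5.png

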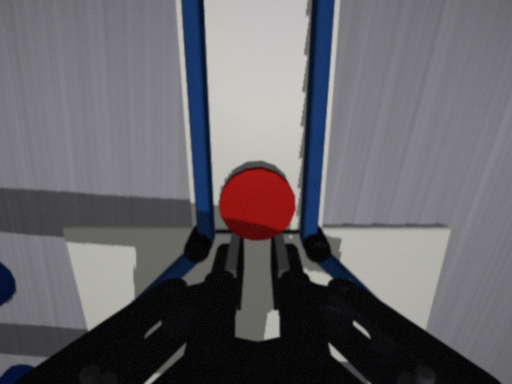

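Red is centred past the gate stripe at (257,204). I'll push it on down the slot.

```bash
python3 -m jog '[[0,-0.009,0,0,18],[0,-0.019,0,0,18],[0,-0.029,0,0,18],[0,-0.039,0,0,18],[0,-0.049,0,0,18],[0,-0.058,0,0,18],[0,-0.064,0,0,18],[0,-0.068,0,0,18]]'
python3 -m jog '[[0,-0.008,0,0,18],[0,-0.014,0,0,18],[0,-0.018,0,0,18],[0,-0.018,0,0,18],[0,0.008,0,0,18],[0,0.02,-0.01,0,18],[0,0.02,-0.05,0,18],[0,0.02,-0.09,0,18]]'
python3 -c "
from h import *
p=look(); go(2,-68,80,0)"
```

```text
time: 8.25
tool_pos: [538.7, 99.8, 44.8]
tcp_rot: [-179.9, -0.1, 5.8]
ft_force: [0.7, 0.0, -0.6]
finger_gap: 15.2
time: 9.05
tool_pos: [539.6, 78.8, 135.4]
tcp_rot: [-179.9, 0.0, 5.7]
ft_force: [1.0, -0.9, 0.8]
finger_gap: 15.0
wrist red 2017 [258. 115.] tray [  0.7 207.4]
wrist yellow 242 [261. 336.] tray [  2.8 -10.6]
t 9.1 at [544.3  79.3 144.3] [-179.9   -0.7    5.7] gap 15.1 F [5.  1.2 6.3]
shift [-0.0014  0.2051  0.0641] turn -0.2
tray now [  3.2 137. ]
```

```bash
python3 -m jog '[[0.003,0.201,0.02,0,18],[0.003,0.201,0.02,0,18],[0.003,0.201,0.02,0,18],[0.003,0.201,0.02,0,18],[0.003,0.201,0.03,0,18],[0.003,0.201,0.06,0,18],[0.003,0.201,0.06,0,18],[0.003,0.201,0.06,0,18]]'
python3 -c "
from h import *
p=look(); go(6,-62,44,2)"
```

```text
time: 9.9
tool_pos: [567.3, -119.7, 83.9]
tcp_rot: [-179.9, -0.6, 5.7]
ft_force: [-0.2, 0.5, 1.5]
finger_gap: 15.7
wrist yellow 2887 [253. 166.] tray [  4.5 -21.2]
wrist green 2516 [345. 185.] tray [ 63.8 -34.3]
t 9.95 at [ 568.2 -119.8   85. ] [-179.9   -0.7    5.8] gap 15.1 F [ 0.1 -1.2  0.8]
shift [-0.001  -0.0014  0.041 ] turn -2.1
tray now [  6.5 -63.5]
```

```bash
python3 -m jog '[[-0.001,0,0.03,-2,18],[-0.001,0,0.041,-2,18],[-0.001,0,0.041,-2,18],[-0.001,-0.007,0.041,-2,18],[-0.0015,-0.014,0.041,-2,18],[-0.002,-0.022,0.041,-2,18],[-0.0025,-0.031,0.041,-2,18],[-0.003,-0.040,0.041,-2,18]]'
python3 -c "
from h import *
p=look(); go(0,50,44,2)"
```

```text
time: 10.75
tool_pos: [561.8, -79.3, 44.4]
tcp_rot: [-180.0, -0.7, 7.8]
ft_force: [0.3, -0.5, 1.2]
finger_gap: 15.3
wrist yellow 4318 [257. 204.] tray [4.1 9.1]
wrist green 1457 [372. 271.] tray [ 70.  -29.1]
t 10.8 at [561.4 -78.   44.1] [-179.9   -0.7    7.8] gap 15.4 F [ 0.2  0.9 -0.5]
shift [-0.0017 -0.0713  0.0002] turn -0.1
tray now [  4.  -21.2]
```

```bash
python3 -m jog '[[0,-0.008,0,0,18],[0,-0.016,0,0,18],[-0.0005,-0.025,0,0,18],[-0.001,-0.034,0,0,18],[-0.001,-0.043,0,0,18],[-0.0015,-0.051,0,0,18],[-0.002,-0.058,0,0,18],[-0.002,-0.063,0,0,18]]'
python3 -c "
from h import *
p=look(); save(p,'w6'); go(-0.5,100,44,0)"
```

```text
time: 11.6
tool_pos: [550.7, -15.2, 44.2]
tcp_rot: [-179.9, -0.7, 7.8]
ft_force: [-1.2, -0.0, 0.4]
finger_gap: 15.4
wrist yellow 4345 [257. 204.] tray [-0.4 74.1]
wrist green 204 [346. 364.] tray [ 60.4 -33.9]
t 11.65 at [550.6 -14.7  44.1] [-179.9   -0.7    7.8] gap 15.3 F [0.  0.9 0.2]
shift [ 0.0016 -0.0571  0.0003] turn 1.9
tray now [-0.2 42.9]
```

```bash
python3 -m jog '[[0,-0.008,0,1,18],[0.0005,-0.016,0,2,18],[0.0008,-0.025,0,2,18],[0.001,-0.034,0,2,18],[0.001,-0.043,0,2,18],[0.0015,-0.051,0,2,18],[0.0015,-0.058,0,2,18],[0.0015,-0.063,0,2,18]]'
python3 -c "
from h import *
p=look(); save(p,'w7'); go(-0.5,125,44,0)"
```

```text
time: 12.45
tool_pos: [543.4, 48.6, 44.3]
tcp_rot: [-179.9, -0.7, 5.9]
ft_force: [0.7, 0.2, 0.2]
finger_gap: 15.2
wrist red 6720 [258.  52.] tray [  0.5 208. ]
wrist yellow 4332 [257. 204.] tray [ -0.  138.2]
t 12.5 at [543.3  49.1  44.3] [-179.8   -0.7    5.9] gap 15.4 F [-0.3 -0.3 -0.3]
shift [ 0.0004 -0.0179  0.0003] turn -0.0
tray now [ -0.9 107.1]
```

View pics/w7.png

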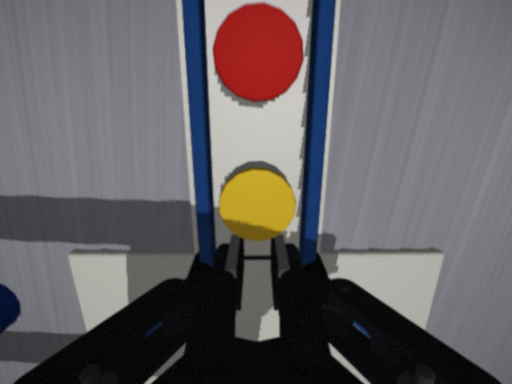

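Yellow (257,204) is following red (258,52) in single file. I'll push it 22 mm more, retreat up and back, and go for green.

```bash
python3 -m jog '[[0,-0.009,0,0,18],[0,-0.017,0,0,18],[0,-0.022,0,0,18],[0,-0.022,0,0,18],[0,-0.006,0,0,18],[0,0.004,-0.01,0,18],[0,0.004,-0.05,0,18],[0,0.004,-0.09,0,18]]'
python3 -c "
from h import *
p=look(); go(90,-70,85,35)"
```

```text
time: 13.3
tool_pos: [541.8, 43.1, 134.8]
tcp_rot: [-179.8, -0.5, 5.8]
ft_force: [1.1, 0.1, 0.1]
finger_gap: 15.5
wrist red 2360 [259.  64.] tray [  0.7 207.5]
wrist yellow 1949 [259. 129.] tray [1.00e-01 1.61e+02]
t 13.35 at [546.4  43.2 143.7] [-179.9   -1.2    5.8] gap 15.7 F [ 5.6 -0.   6.2]
shift [0.0875 0.1708 0.0603] turn -35.1
tray now [  1.6 100.9]
```

```bash
python3 -m jog '[[0.085,0.169,0.02,-34,18],[0.085,0.169,0.02,-34,18],[0.085,0.169,0.02,-34,18],[0.085,0.169,0.02,-34,18],[0.085,0.169,0.05,-34,18],[0.085,0.169,0.05,-34,18],[0.085,0.169,0.05,-34,18]]'
python3 -c "
from h import *
p=look(); save(p,'w8'); go(86.5,-67,44,34)"
```

```text
time: 14.05
tool_pos: [647.8, -116.7, 94.6]
tcp_rot: [179.5, -0.9, 39.7]
ft_force: [0.5, -0.1, -0.3]
finger_gap: 15.5
wrist green 2427 [255. 162.] tray [ 63.5 -34. ]
t 14.1 at [ 648.7 -116.3   95.9] [179.4  -1.   39.7] gap 15.5 F [ 0.2 -0.4  0.8]
shift [-0.0005 -0.0018  0.0519] turn -0.2
tray now [ 86.9 -68.3]
```

View pics/w8.png

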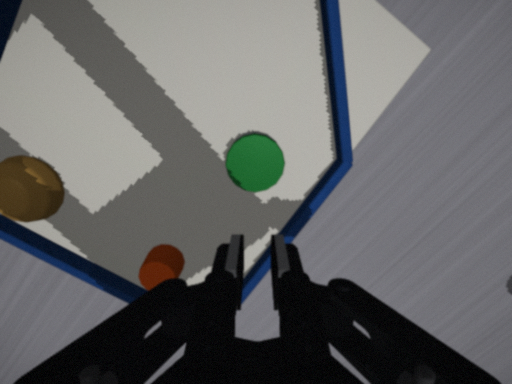

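Green at (255,162) is centred ahead of the fingers, and the carrot chunk at (162,265) is clear. I'll lower and push.

```bash
python3 -m jog '[[-0.001,-0.003,0.03,0,18],[-0.001,-0.003,0.051,0,18],[-0.001,-0.003,0.051,0,18],[-0.001,-0.010,0.051,0,18],[-0.001,-0.018,0.051,0,18],[-0.001,-0.027,0.051,0,18],[-0.001,-0.036,0.051,0,18],[-0.001,-0.044,0.051,0,18]]'
python3 -c "
from h import *
p=look(); go(20,25,44,34)"
```

```text
time: 14.9
tool_pos: [620.5, -82.1, 45.2]
tcp_rot: [179.4, -1.0, 39.8]
ft_force: [0.5, 0.0, -0.1]
finger_gap: 15.5
wrist green 2456 [266. 196.] tray [47.4  0.8]
t 14.95 at [619.7 -81.2  44.7] [179.5  -1.   39.8] gap 15.6 F [ 1.2 -0.  -0.4]
shift [-0.0037 -0.0693 -0.    ] turn -0.1
tray now [ 61.7 -30.4]
```

```bash
sed -i 's/(V>70)/(V>30)/' h.py; python3 -c "
from h import *
p=look(); save(p,'w9'); go(20,25,44,34)"
```

```text
wrist green 4176 [257. 202.] tray [44.7 -3.4]
t 15.0 at [620.  -81.8  44.6] [179.5  -1.   39.8] gap 15.6 F [ 0.8  0.7 -0.3]
shift [-0.0036 -0.0699 -0.0001] turn -0.1
tray now [ 62. -31.]
```

```bash
python3 -m jog '[[0,-0.009,0,0,18],[0,-0.018,0,0,18],[-0.0005,-0.028,0,0,18],[-0.001,-0.038,0,0,18],[-0.0015,-0.048,0,0,18],[-0.002,-0.057,0,0,18],[-0.002,-0.065,0,0,18],[-0.002,-0.071,0,0,18]]'
python3 -m jog '[[0,0.002,0,0,18],[0,0.02,0,0,18],[0,0.03,0,0,18]]'
python3 -c "
from h import *
p=look(); go(0,13,44,0)"
```

```text
time: 15.8
tool_pos: [572.5, -27.9, 43.9]
tcp_rot: [179.5, -1.0, 39.8]
ft_force: [0.5, -0.3, 0.2]
finger_gap: 15.4
time: 16.1
tool_pos: [592.7, -51.8, 44.5]
tcp_rot: [179.4, -1.0, 39.8]
ft_force: [-0.4, 0.3, 0.4]
finger_gap: 15.1
wrist green 4819 [256. 143.] tray [ 4.1 53.2]
t 16.15 at [593.5 -52.9  44.8] [179.4  -1.1  39.8] gap 15.1 F [-1.  -0.8  0.7]
shift [-0.025  -0.0319 -0.    ] turn 33.9
tray now [38.6  0.4]
```

```bash
python3 -m jog '[[-0.01,0,0,8,18],[-0.02,-0.01,0,16,18],[-0.0225,-0.02,0,24,18],[-0.0225,-0.0267,0,31,18],[-0.0225,-0.0267,0,31,18]]'
python3 -c "
from h import *
p=look(); go(-0.5,45,44,0)"
```

```text
time: 16.65
tool_pos: [558.5, -46.4, 43.8]
tcp_rot: [-180.0, -1.2, 8.6]
ft_force: [-0.4, 0.5, -0.5]
finger_gap: 15.3
wrist green 4529 [258. 180.] tray [ 4.  54.8]
t 16.7 at [559.  -46.7  44. ] [180.   -1.2   8.9] gap 15.6 F [-0.2  0.1 -0.2]
shift [-0.0036 -0.0351 -0.0001] turn 3.0
tray now [ 4.9 10.1]
```

```bash
python3 -m jog '[[-0.0005,-0.008,0,0,18],[-0.001,-0.014,0,0,18],[-0.001,-0.019,0,0,18],[-0.0015,-0.025,0,0,18],[-0.002,-0.031,0,0,18],[-0.003,-0.036,0,0,18],[-0.003,-0.038,0,0,18]]'
python3 -c "
from h import *
p=look(); save(p,'w10'); go(-0.5,75,44,0)"
```

```text
time: 17.4
tool_pos: [549.9, -9.0, 43.9]
tcp_rot: [180.0, -1.2, 8.9]
ft_force: [-0.8, -0.0, -0.8]
finger_gap: 15.4
wrist yellow 5812 [269.  33.] tray [ -0.  157.3]
wrist green 4216 [257. 204.] tray [-1.1 80.3]
t 17.45 at [550.   -9.   43.9] [180.   -1.2   8.9] gap 15.1 F [ 0.2 -0.   0.2]
shift [ 0.0011 -0.0264 -0.0001] turn 3.0
tray now [-0.2 48.6]
```

View pics/w10.png

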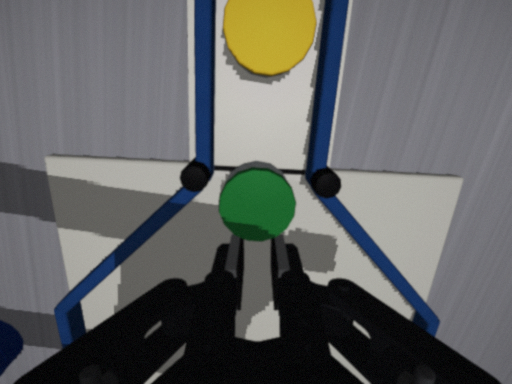

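Green (257,204) is nested between the posts at (195,177) and (326,183), slightly left of centre. I'll push it through.

```bash
python3 -m jog '[[0.001,-0.007,0,1,18],[0.0015,-0.014,0,2,18],[0.002,-0.021,0,3,18],[0.0025,-0.028,0,3,18],[0.0025,-0.034,0,3,18],[0.0025,-0.039,0,3,18],[0.0025,-0.039,0,3,18]]'
python3 -c "
from h import *
p=look(); go(-0.5,75,44,0)"
```

```text
time: 18.15
tool_pos: [546.3, 30.5, 43.9]
tcp_rot: [-179.9, -1.2, 6.0]
ft_force: [-1.1, -0.6, 0.2]
finger_gap: 15.2
wrist red 4446 [256.  25.] tray [  0.5 199.9]
wrist yellow 5602 [255. 119.] tray [ -0.  161.5]
wrist green 4245 [257. 203.] tray [  1.  120.6]
t 18.2 at [546.3  30.2  43.9] [-179.9   -1.2    6. ] gap 15.1 F [-0.3  0.2  0.2]
shift [-0.0007  0.0129 -0.0001] turn 0.1
tray now [ 0.2 87.9]
```

```bash
python3 -m jog '[[0,0.01,0,0,18],[0,0.03,0,0,18],[0,0.03,-0.03,0,18],[0,0.03,-0.08,0,18],[0,0.03,-0.13,0,18],[0,0.03,-0.18,0,18],[0,0.03,-0.18,0,18]]'
python3 - <<'E'
from h import *
go(0,0,200)
look('scene'); p=look(); save(p,'w11'); go(0,0,200)
for l in ['potato_half','carrot_chunk']:
    for d in r.pinpoint(p,l)[:1]: print(l,round(d['conf'],2),hit(p,d['uv'],8))
E
```

```text
time: 18.9
tool_pos: [550.0, -1.7, 233.4]
tcp_rot: [179.9, -2.0, 6.0]
ft_force: [1.4, -0.5, 0.8]
finger_gap: 15.3
t 18.9 at [550.   -1.7 233.4] [179.9  -2.    6. ] gap 15.3 F [ 1.4 -0.5  0.8]
shift [-0.0018  0.0558  0.0335] turn 0.1
tray now [ 0.5 55.8]
scene red 138 [309. 225.] tray [  0.6 207.7]
scene yellow 142 [293. 220.] tray [ -0.4 161.3]
scene green 125 [278. 216.] tray [1.0e-01 1.2e+02]
wrist red 1256 [251.  27.] tray [-1.000e-01  2.063e+02]
wrist yellow 1081 [251.  76.] tray [ -0.6 160.5]
wrist green 864 [252. 116.] tray [  0.5 119.4]
t 19.0 at [546.9  -1.2 226.1] [180.   -1.5   6. ] gap 15.4 F [-0.1  0.1 -1.1]
shift [0.0017 0.0566 0.0261] turn 0.1
tray now [-2.5 56.6]
```

View pics/w11.png

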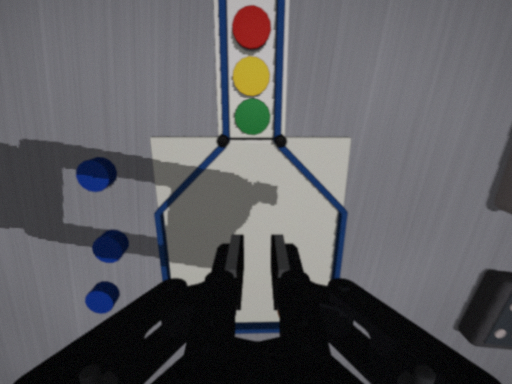

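Red (251,27), yellow (251,76) and green (252,116) stand upright in single file, all beyond the gate stripe at row 139. Nothing touches them, so I'll hand in.

```bash
python3 -c "
from h import *
p=r.snapshot('scene')
for l in ['potato_half','carrot_chunk']:
    for d in r.pinpoint(p,l)[:1]: print(l,round(d['conf'],2),hit(p,d['uv'],8))
print(r.hand_in())"
```

```text
potato_half 0.67 [ 500.49002042 -220.33397065]
carrot_chunk 0.58 [531.32615196  99.24243427]
the job is handed in; nothing more can be done
None
```

I pushed the red, yellow and green cups, in that order, through the gate and into the slot with the fingertips. I did not grip or lift any of them, and I handed the job in at about 19 s.

- **Cup positions:** in the last pictures the scene and wrist cameras agree to about 1.5 mm. Red is at about 207 mm, yellow at 161 mm and green at 120 mm along the tray, all within about 1 mm of the slot's centre line. The gate line is at 90 mm, so green's rear edge is about 10 mm past it. The fingers were well clear of all three.
- **Red at the gate:** red drifted about 7 mm to the right and lightly touched the right post. I re-centred it by pushing before taking it through.
- **Forces:** the readings I took, at the end of moves and in between, stayed under about 7 N on any axis, and those peaks came during fast lifts.
- **Food and glassware:** the potato half was found within about 1 cm of where it started. The last automatic check for the carrot chunk gave a false hit among the cups in the slot (conf 0.58). I did not confirm it again, but it was last seen in the tray while I was working on green, and the arm never came near it. I did not measure the bench items (whole carrot, beaker, bottle, petri dish) again; the arm's low moves all stayed over the tray and slot.

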